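Open the steam boiler's pressure cap

ROBOT

A 6-joint arm with a two-finger parallel gripper is mounted at the origin on the work surface. World frame = base frame: x ahead of the robot, y to its left, z up, the work surface at z = 0. Lengths are in m, angles in rad, forces in N, time in s.
With the tool pointing down it reaches from about 0.25 to 0.725 m from the base axis. Payload 4 kg.
Tool frame: the origin (TCP) lies midway between the tips of the shut fingers; the grasp point (between the pads) lies 19 mm behind it; z points along the fingers, y is the line along which they close (so a half turn about z gives the same grasp; the last joint's range is limited). The gripper opens to 85 mm and grips with 20 to 120 N. Pads are 22 mm wide; open, the fingers measure 114 mm over their backs; the gripper's body (76 mm by 85 mm) begins 54 mm behind the grasp point. The pads swing forward as they close: fully open they stand 13 mm farther back than shut.
Start: joints at [-1.159, 0.241, 0.005, 1.335, 0, 1.571], TCP at [0.2, -0.458, 0.231] pointing down, gripper open.
Joint ranges: [-2.72, 2.72], [-1.05, 1.87], [-1.09, 1.28], [-1.99, 2.15], [-1.42, 1.44], [-3.14, 3.14]. Speed limits (rad/s): [2.79, 2.79, 3.14, 3.14, 3.14, 3.14].

INTERFACE

Orientations are given as a unit quaternion [x, y, z, w].
In Python, from workcell import bot gives the robot as it stands.
- The arm moves only by the tool move_arm, never from a script. Its argument "motion" is a list of rows, each an object of numbers: "x", "y", "z": the shift along the tool's x, y, z in cm; "yaw": the turn about the tool's z in degrees. A call has 1 to 20 rows; each row is the pose to reach, as a shift and turn from the pose commanded when the call began, along the tool's axes at that moment; what a row does not reach only later rows make up. A row lasts 1/8 s, in which the tool goes at most 62.5 mm and 10.7 degrees, less where a joint would pass 70% of its speed; a pose out of reach is approached as far as the arm can. A call with a gripper value outside its range is refused whole. "gripper" is the opening, from -1 (shut) to 1 (fully open), set as the call begins (left out, the last holds). The fingers move at their own pace and stop on an object; the grip force is fixed at half the most. Time passes only in rows, so rows that repeat a pose let the fingers close. It gives the time, the measured TCP pose, the force, the opening and the grip force at its end, in the units of the state.
- bot.get_obs(): the state, without advancing time (a new reading comes with each control period).
- bot.camera(name): name is "scene" or "top"; returns the picture (480x640x3 uint8, blue, green, red); there is no depth.
- bot.camera_model(name): a dict with "K" (3x3 intrinsics, pixels), "world_from_camera" (4x4, takes a point from camera to world coordinates). Camera axes: x right, y down, z forward; pixel columns grow to the right and rows downward; lengths in m; the calibration is good to about 2 mm. A picture is of the moment at which its call begins. camera_model takes no time and is no camera call.
- bot.job_done(): hands the job in; it is judged then, once.
Trained networks look in the newest picture that a camera, given by its name, has taken for a name from the list of things; names that differ only in an ending like _2 or _b are one class to them, and where a whole thing is asked for, a point or a joint stands for the part that bears it (a point fixed in the world has none). Each returns a list of dicts, best first, with "score" (0 to 1); they miss things now and then, are a little off and sometimes report something else, mostly with a low value. They report only what shows in the picture. A call takes as long as a camera call. They do not tell look-alikes from the thing itself.
- bot.cut_out(camera, name): "mask" (480x640 bool, what is visible of it) and "centre" ([row, column] in pixels, amid what is visible of it).
The state is a dict: "clock": time; "joint_pos": joint angles; "joint_vel": joint speeds; "tau": joint torques, N m; "eef_pos": TCP position; "tool_rot": TCP orientation; "ft_force": force on the tool from outside, world axes, zero at the start; "ft_torque": the same for the moment, N m; "grip_width": finger opening in m; "grasp_force": force on a finger pad.
Only numpy, scipy, OpenCV 4.12 (cv2) and the standard library are available. Lean on these libraries where they do the work, as an engineer would, in place of code of your own. Each camera call takes 0.05 s, during which the arm holds its last target. There are 200 camera calls.

TASK

The pressing station's steam boiler is cold and needs refilling. Turn its red winged pressure cap anticlockwise (seen from above) to the first stop, press it down there, and keep it down while turning on past the stop until it comes free; find the stops by feel and never force the cap. Then lift it off and set it gently down in the aluminium tray, standing upright on its stem with the wing up, let go of it, and leave the other things where they are.

Things in the scene. Friction and masses are not known exactly. Their poses are not given: they have to be found in the camera images.
- cap: Loose red pressure cap, 61 mm tall, 0.1 to 0.19 kg. Origin: centre of its stem's foot, z up its axis. Brass stem 28 mm in diameter, 23 mm long; two lugs on it along +x and -x, 9 mm wide, out to 28 mm from the axis, 3 to 9 mm up; disc 86 mm in diameter, top face 31 mm up, black rim under it down to 16.5 mm. On the disc the wing (grip bar) along x, 62 mm long, 14 mm thick, from 31 to 61 mm up.
- wing (a point): Middle of the cap's wing, on the cap's axis 46 mm above its foot; axes as the cap's. The wing's flat sides, 14 mm apart, face +y and -y.
- boiler: Fixed tabletop steam boiler, grey box 250 x 200 mm, deck 130 mm high; origin under its centre, z up, x towards the gauge and safety valve (85 mm from the centre, up to 196 mm high). Steel filler neck, 80 mm in diameter, its axis 35 mm from the centre towards -x. Cap angle = the cap's x anticlockwise from the boiler's x; the cap starts locked, pressed up against the flange, at 0 to 0.1 rad.
- seat (a point): Where the locked cap's foot rests, on the neck's axis, 142.5 mm above the boiler's underside; axes as the boiler's. A spring pushes the cap up: 7 N when locked, 600 N/m more, so 11 N at 7 mm down. At the first stop it must go down 5 to 9 mm (7 is right; 9 is the hard bottom) to pass under; kept down it turns on to a hard end stop at 1.49 rad. At 1.45 +-0.06 its lugs face the slots and it rises 6 mm by itself.
- insert: Fixed brass insert hidden in the neck, with the first stop and shelves; origin on the axis, 152 mm up (flange underside), axes as the boiler's, whatever the stop's angle. The stop differs between boilers: cap angle 0.40 to 0.72 rad. The cap goes down only at the stop or within 0.1 rad before it; earlier it meets hard shelves 3 mm down. Over 35 N against stop or shelves spoils it.
- neck (a point): Centre of the neck's top face, on the neck's axis, 157 mm above the boiler's underside; axes as the boiler's. The stem has 3 mm of play all round in the neck. More than 60 N in all between cap and boiler, by pressing or turning, spoils it. Once its lugs face the slots the cap is drawn straight up; it is clear of the neck 15 mm above its locked height.
- tray: Fixed shallow aluminium tray, 180 x 180 mm outside, walls 4 mm thick, 16 mm high, empty; origin under its centre; its floor is 4 mm thick.
- spool: Bystander: blue thread spool standing up, 38 mm in diameter, 50 mm high; origin under its centre.
- weight: Bystander: dark steel pattern weight, 56 mm in diameter, 22 mm high; origin under its centre.
- pinjar: Bystander: clear pin jar with yellow lid, 50 mm in diameter, 60 mm high; origin under its centre.
- shears: Bystander: lying shears with black handles, about 215 mm long, 14 mm high; origin under the pivot, blades along +x.
- chalk: Bystander: white tailor's chalk block, 45 x 35 x 10 mm; origin under its centre.
- eyelet_tin: Bystander: brass eyelet tin with blue lid, 73 mm in diameter, 24 mm high; origin under its centre.
- awl: Bystander: lying awl with a handle like a screwdriver's, handle towards its -x.
Things that resemble listed ones, but are neither listed nor needed, are in the scene too. Leave any blue or turquoise look-alike of the cap alone.

How it is judged:
By the outcome, as a careful person would: the job done as asked, in the order asked, and still so for the second after the job is handed in, with the robot touching nothing.
It also fails if it takes over 72 s, if anything falls off the work surface, if the arm or the gripper's body presses on something with over 40 N, if the wrist force passes 120 N, or if a joint passes its speed limit or range.

## Working session

There is one attempt and no reset: what is moved stays moved. The work goes in short steps, Python scripts to look and compute and a tool call to move; the robot and the scene stay as the last step left them, time stands still between calls to the robot, and variables do not carry over. Pictures are saved under pics/ and viewed, at most 10 in all, crops included, and the job is handed in when it is done.

Besides the shell and the picture viewer there is one more tool, called after "Emit:" as a command line: name --argument value ..., lists and objects as JSON in quotes. move_arm: Moves the arm, as the interface text tells. Its arguments: {"type":"object","properties":{"motion":{"type":"array"},"gripper":{"type":"number"}},"required":["motion"]}

```bash
mkdir -p pics; cat > h.py <<'E'
import numpy as np, cv2
from workcell import bot
def ray(cam,rc):
    m=bot.camera_model(cam);K=np.array(m["K"]);T=np.array(m["world_from_camera"])
    d=T[:3,:3]@np.linalg.solve(K,[rc[1],rc[0],1.]);return T[:3,3],d
def at(cam,rc,z):
    o,d=ray(cam,rc);return o+d*(z-o[2])/d[2]
def proj(cam,p):
    m=bot.camera_model(cam);K=np.array(m["K"]);T=np.linalg.inv(np.array(m["world_from_camera"]))
    q=K@(T[:3,:3]@np.array(p)+T[:3,3]);return q[:2]/q[2]
E
python3 - <<'E'
from h import *
np.set_printoptions(precision=4,suppress=True)
for c in("scene","top"):
    im=bot.camera(c);cv2.imwrite(f"pics/{c}0.png",im)
    m=bot.camera_model(c);print(c,np.array(m["K"]).tolist(),np.array(m["world_from_camera"]))
    for n,z in(("cap",.1735),("tray",.01),("boiler",.13)):
        for r in bot.cut_out(c,n)[:3]:
            print(c,n,r["score"],r["centre"],r["mask"].sum(),at(c,r["centre"],z))
o=bot.get_obs();print(o)
E
```

```text
scene [[523.5036149443868, 0.0, 327.8311006953443], [0.0, 523.5036149443868, 240.1789414024637], [0.0, 0.0, 1.0]] [[-0.808   0.357  -0.4687  1.1142]
 [ 0.589   0.5093 -0.6275  0.7145]
 [ 0.0147 -0.7831 -0.6217  0.8649]
 [ 0.      0.      0.      1.    ]]
scene cap 0.84 [285.0, 297.3] 911 [0.7222 0.0947 0.1735]
scene cap 0.83 [186.2, 285.8] 752 [ 0.5523 -0.2129  0.1735]
scene cap 0.64 [204.2, 342.6] 387 [ 0.4855 -0.0723  0.1735]
scene tray 0.63 [344.9, 397.3] 6053 [0.5587 0.2219 0.01  ]
scene boiler 0.98 [225.6, 269.1] 7851 [ 0.6402 -0.15    0.13  ]
top [[575.4494437275065, 0.0, 324.9960333918391], [0.0, 575.4494437275065, 244.84768417360524], [0.0, 0.0, 1.0]] [[-0.0135 -0.9968  0.0783  0.4535]
 [-0.9997  0.015   0.0189 -0.012 ]
 [-0.02   -0.0781 -0.9967  1.3284]
 [ 0.      0.      0.      1.    ]]
top cap 0.95 [315.7, 492.8] 1207 [ 0.3984 -0.321   0.1735]
top cap 0.84 [207.7, 348.8] 1117 [ 0.6189 -0.0393  0.1735]
top cap 0.82 [325.0, 436.5] 1170 [ 0.3814 -0.2093  0.1735]
top tray 0.82 [247.5, 239.5] 6147 [0.554  0.2101 0.01  ]
top boiler 0.79 [216.5, 433.7] 10212 [ 0.6037 -0.2173  0.13  ]
{'clock': 0.4, 'joint_pos': array([-1.159 ,  0.2407,  0.0048,  1.3352,  0.    ,  1.5708]), 'joint_vel': array([-0.0006, -0.0014,  0.0032,  0.0006, -0.0019, -0.    ]), 'tau': array([ -0.    , -37.1781,  25.233 ,   0.0054,   0.    ,  -0.    ]), 'eef_pos': array([ 0.2001, -0.4581,  0.2312]), 'tool_rot': array([ 0.9789,  0.2044, -0.    , -0.0001]), 'ft_force': array([-0.3061, -0.259 ,  0.3033]), 'ft_torque': array([0.0073, 0.0211, 0.0009]), 'grasp_force': 0.0, 'grip_width': 0.08552250177361488}
```

View pics/top0.png

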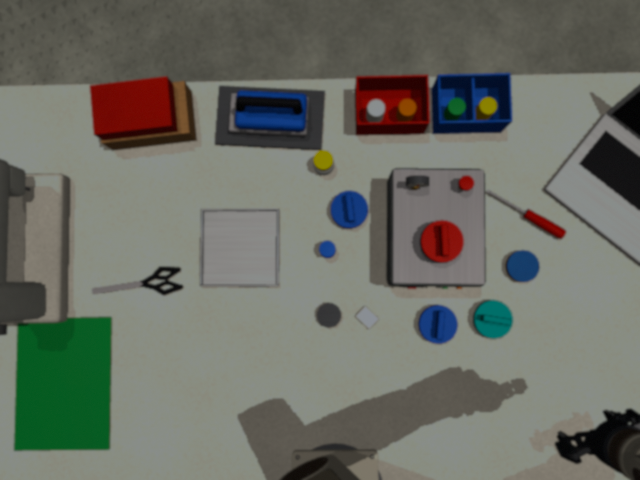

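View pics/scene0.png

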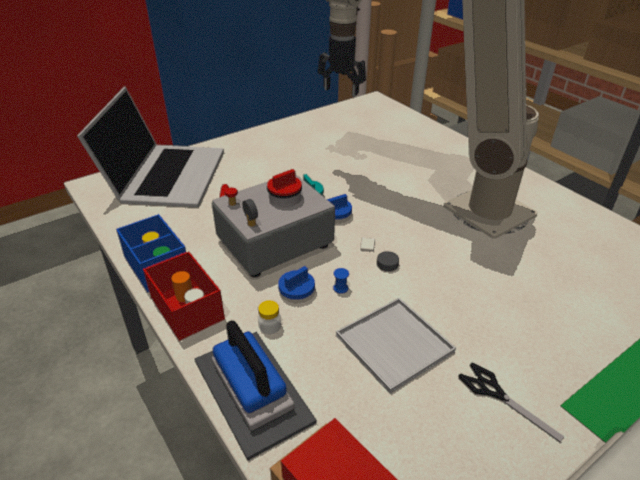

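The top view shows the red cap at about (441,242) on the boiler (deck 390–485 × 168–286), gauge and valve at the upper edge, and the tray at (240,248). The scene view agrees, and the look-alikes are blue and turquoise.

```bash
python3 - <<'E'
from h import *
np.set_printoptions(precision=4,suppress=True)
out=[]
for c,(x,y) in(("top",(441,242)),("scene",(285,185))):
    im=bot.camera(c)
    hsv=cv2.cvtColor(im,cv2.COLOR_BGR2HSV)
    m=(((hsv[...,0]<8)|(hsv[...,0]>172))&(hsv[...,1]>140)&(hsv[...,2]>50)).astype(np.uint8)
    n,l,s,cc=cv2.connectedComponentsWithStats(m);i=l[y,x]
    cn=max(cv2.findContours((l==i).astype(np.uint8),0,1)[0],key=cv2.contourArea)
    e=cv2.fitEllipse(cn);print(c,s[i],e,at(c,e[0][::-1],.1735))
    out.append(cv2.resize(im[y-30:y+30,x-40:x+40],None,fx=6.5,fy=6.5,interpolation=cv2.INTER_CUBIC))
    if c=="top":
        # deck: grey-low saturation
        r=[q for q in bot.cut_out(c,"boiler")][0]["mask"].astype(np.uint8)
        k=max(cv2.findContours(r,0,1)[0],key=cv2.contourArea);rr=cv2.minAreaRect(k);b=cv2.boxPoints(rr)
        print(rr,[at(c,q[::-1],.13)[:2] for q in b])
        t=bot.cut_out(c,"tray")[0]["mask"].astype(np.uint8)
        k=max(cv2.findContours(t,0,1)[0],key=cv2.contourArea);b=cv2.boxPoints(cv2.minAreaRect(k))
        P=np.array([at(c,q[::-1],.016)[:2] for q in b]);print(P,P.mean(0))
        p=[bot.cut_out(c,n)[0]["centre"] for n in("spool","pinjar","weight","chalk")];print([at(c,q,.04)[:2] for q in p])
cv2.imwrite("pics/crop1.png",np.hstack(out)[:, :].copy() if 0 else cv2.resize(np.vstack(out),(400,600)))
E
```

```text
top [ 421  221   42   41 1402] ((441.3656921386719, 241.115234375), (40.79353332519531, 41.8983154296875), 89.72232818603516) [ 0.5483 -0.2237  0.1735]
((435.5, 227.5), (121.0, 101.0), 90.0) [array([ 0.7103, -0.118 ]), array([ 0.7066, -0.3296]), array([ 0.4533, -0.3207]), array([ 0.4561, -0.1125])]
[[0.4678 0.3059]
 [0.65   0.3037]
 [0.6439 0.1171]
 [0.4623 0.1213]] [0.556 0.212]Traceback (most recent call last):
  File "<stdin>", line 20, in <module>
IndexError: list index out of range
```

```bash
python3 - <<'E'
from h import *
np.set_printoptions(precision=4,suppress=True)
out=[]
for c,(x,y) in(("top",(441,235)),("scene",(285,190))):
    im=bot.camera(c)
    hsv=cv2.cvtColor(im,cv2.COLOR_BGR2HSV)
    m=(((hsv[...,0]<8)|(hsv[...,0]>172))&(hsv[...,1]>140)&(hsv[...,2]>50)).astype(np.uint8)
    n,l,s,cc=cv2.connectedComponentsWithStats(m);i=l[y,x]
    cn=max(cv2.findContours((l==i).astype(np.uint8),0,1)[0],key=cv2.contourArea)
    cn=cn[cn[:,0,1]>(0 if c=="top" else 182)]
    e=cv2.fitEllipse(cn);print(c,s[i],e,at(c,e[0][::-1],.1735),proj(c,[.548,-.224,.1735]))
    h=(70,55) if c=="top" else (70,55)
    out.append(cv2.resize(im[y-h[0]:y+h[0],x-h[1]:x+h[1]],(396,504),interpolation=cv2.INTER_CUBIC))
cv2.imwrite("pics/crop2.png",np.hstack(out))
E
```

```text
top [ 421  221   42   41 1401] ((441.3486328125, 241.1000213623047), (40.8221549987793, 41.84670639038086), 88.65180206298828) [ 0.5483 -0.2237  0.1735] [441.4949 241.2513]
scene [267 169  35  27 652] ((284.0375671386719, 185.2914581298828), (19.479419708251953, 34.09156799316406), 87.73583221435547) [ 0.5536 -0.2188  0.1735] [284.8467 183.6452]
```

View pics/crop2.png

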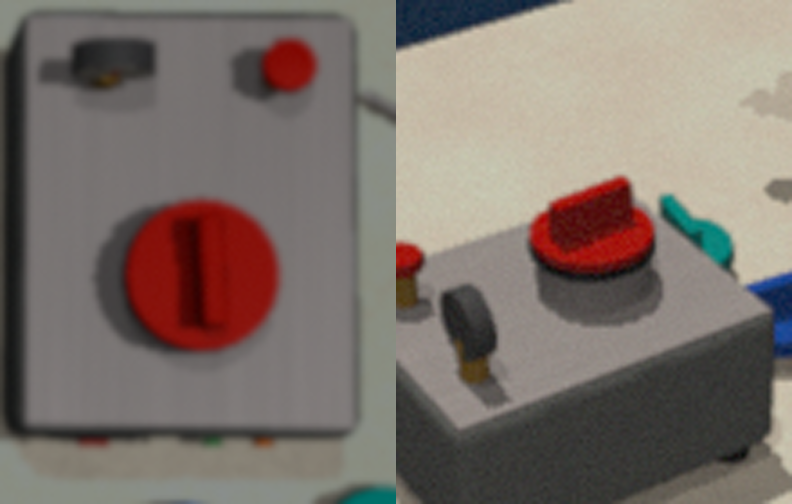

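The crop shows the wing running nearly along the image's vertical, turned slightly anticlockwise from the deck edges; its top strip runs from about crop (198,213) to (213,327).

```bash
python3 - <<'E'
from h import *
np.set_printoptions(precision=4,suppress=True)
f=lambda u,v,z:at("top",(165+v/3.6,386+u/3.6),z)[:2]
a,b=f(198,213,.2035),f(213,327,.2035)
print("wing mid",(a+b)/2,"len",np.linalg.norm(a-b),"ang",np.arctan2(*(a-b)[::-1]))
for u in(25,357):
    a,b=f(u,15,.13),f(u,431,.13);print("deck",a,b,np.arctan2(*(a-b)[::-1]))
o=bot.get_obs();p=o["eef_pos"];th=.4117
d=np.array([.5485,-.223])-p[:2]
x=np.array([np.cos(th),np.sin(th)]);y=np.array([np.sin(th),-np.cos(th)])
print("shift cm",d@x*100,d@y*100)
E
```

```text
wing mid [ 0.548  -0.2217] len 0.06254092387622757 ang 0.10061347344773643
deck [ 0.7054 -0.1346] [ 0.4627 -0.1291] -0.022685538166376036
deck [ 0.702  -0.3277] [ 0.4601 -0.3192] -0.035098761387816264
shift cm 41.33957770835219 -7.615030232235041
```

Emit:
move_arm --motion '[{"x":4,"y":-0.8,"yaw":2},{"x":9,"y":-1.7,"yaw":4},{"x":14,"y":-2.6,"yaw":7},{"x":19,"y":-3.5,"yaw":9},{"x":24,"y":-4.4,"yaw":12},{"x":29,"y":-5.4,"yaw":14},{"x":34,"y":-6.3,"yaw":16},{"x":38,"y":-7.0,"yaw":18},{"x":41.3,"y":-7.6,"yaw":19},{"x":41.3,"y":-7.6,"yaw":19},{"x":41.3,"y":-7.6,"yaw":19}]' --gripper 1

```text
invalid input at $.motion[0]: expected keys x, y, z, yaw
```

```bash
python3 - <<'E'
from h import *
print(bot.get_obs())
out=[]
for c,(x,y) in(("top",(441,235)),("scene",(285,170))):
    im=bot.camera(c)
    out.append(cv2.resize(im[y-70:y+70,x-55:x+55],(396,504),interpolation=cv2.INTER_CUBIC))
cv2.imwrite("pics/crop3.png",np.hstack(out))
E
```

```text
{'clock': 0.85, 'joint_pos': array([-1.15902026e+00,  2.40551330e-01,  5.03109349e-03,  1.33521534e+00,
       -9.49415028e-06,  1.57081079e+00]), 'joint_vel': array([ 1.85237867e-03, -7.47702162e-04,  1.41608642e-03,  1.03893753e-03,
        6.97192480e-04,  5.07592947e-05]), 'tau': array([ 3.74472738e-04, -3.72174311e+01,  2.52690214e+01,  9.74103641e-04,
       -1.59120609e-04,  5.65766783e-06]), 'eef_pos': array([ 0.20011971, -0.45821503,  0.23134269]), 'tool_rot': array([9.78881302e-01, 2.04429438e-01, 1.56302873e-06, 3.07032853e-05]), 'ft_force': array([0.23907448, 0.08230262, 0.11267654]), 'ft_torque': array([-0.00214919, -0.00368886,  0.00830223]), 'grasp_force': 0.0, 'grip_width': 0.08547514471949332}
```

View pics/crop3.png

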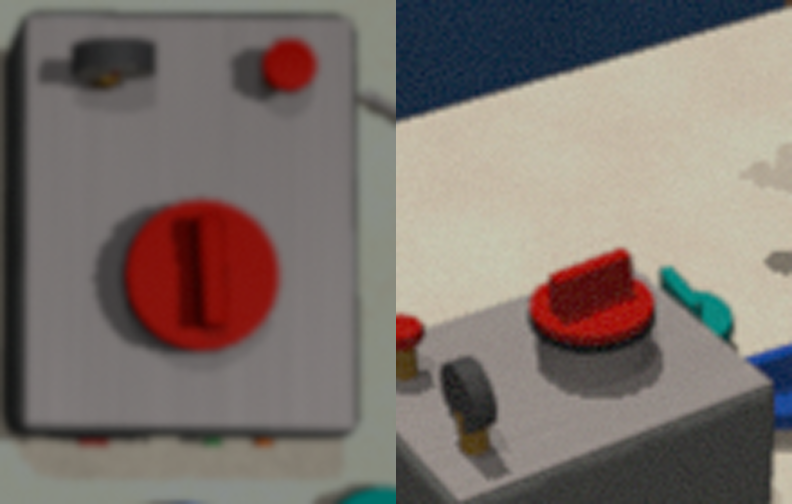

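The arm did not move (all four keys are required); the picture shows the unchanged cap.

Emit:
move_arm --motion '[{"x":4,"y":-0.8,"z":0,"yaw":2},{"x":9,"y":-1.7,"z":0,"yaw":4},{"x":14,"y":-2.6,"z":0,"yaw":7},{"x":19,"y":-3.5,"z":0,"yaw":9},{"x":24,"y":-4.4,"z":0,"yaw":12},{"x":29,"y":-5.4,"z":0,"yaw":14},{"x":34,"y":-6.3,"z":0,"yaw":16},{"x":38,"y":-7.0,"z":0,"yaw":18},{"x":41.3,"y":-7.6,"z":0,"yaw":19},{"x":41.3,"y":-7.6,"z":0,"yaw":19},{"x":41.3,"y":-7.6,"z":0,"yaw":19}]' --gripper 1

```text
clock: 2.33
eef_pos: [0.5477, -0.2233, 0.231]
tool_rot: [0.999, 0.04, -0.0, -0.0]
ft_force: [0.3, 0.6, 0.4]
grip_width: 0.0854
grasp_force: 0.0
```

Emit:
move_arm --motion '[{"x":0,"y":0,"z":1.5,"yaw":0},{"x":0,"y":0,"z":3,"yaw":0},{"x":0,"y":0,"z":4.2,"yaw":0},{"x":0,"y":0,"z":5.1,"yaw":0},{"x":0,"y":0,"z":5.1,"yaw":0}]' --gripper 1

```text
clock: 2.95
eef_pos: [0.5476, -0.2231, 0.1792]
tool_rot: [0.999, 0.04, -0.001, -0.0]
ft_force: [0.1, 0.1, -0.0]
grip_width: 0.0853
grasp_force: 0.0
```

Emit:
move_arm --motion '[{"x":0,"y":0,"z":0,"yaw":0},{"x":0,"y":0,"z":0,"yaw":0},{"x":0,"y":0,"z":0,"yaw":0},{"x":0,"y":0,"z":0,"yaw":0},{"x":0,"y":0,"z":0,"yaw":0},{"x":0,"y":0,"z":0,"yaw":0}]' --gripper -0.4

```text
clock: 3.7
eef_pos: [0.5482, -0.2232, 0.1803]
tool_rot: [0.999, 0.04, -0.0, -0.0]
ft_force: [-0.6, -0.1, -0.3]
grip_width: 0.0255
grasp_force: 0.0
```

Emit:
move_arm --motion '[{"x":0,"y":0,"z":0,"yaw":0},{"x":0,"y":0,"z":0,"yaw":0},{"x":0,"y":0,"z":0,"yaw":0},{"x":0,"y":0,"z":0,"yaw":0},{"x":0,"y":0,"z":0,"yaw":0}]' --gripper -1

```text
clock: 4.32
eef_pos: [0.5483, -0.2234, 0.1805]
tool_rot: [0.999, 0.04, 0.0, 0.0]
ft_force: [0.6, -1.4, 1.8]
grip_width: 0.013
grasp_force: 60.0
```

```bash
cat > o.py <<'E'
from h import *
from scipy.spatial.transform import Rotation as R
np.set_printoptions(precision=3,suppress=True)
o=bot.get_obs();x=R.from_quat(o["tool_rot"]).apply([1,0,0])
print(o["clock"],o["eef_pos"]*1000,"yaw",np.arctan2(x[1],x[0]),"F",o["ft_force"],"T",o["ft_torque"],"w",o["grip_width"]*1000,o["grasp_force"],"j6",o["joint_pos"][5])
E
python3 o.py
```

```text
4.325 [ 548.283 -223.421  180.492] yaw 0.08008218479275475 F [ 0.581 -1.414  1.82 ] T [-0.227  0.024  0.037] w 12.971325553908985 60.02925395965576 j6 2.6746893180726703
```

Emit:
move_arm --motion '[{"x":0,"y":0,"z":0,"yaw":-1},{"x":0,"y":0,"z":0,"yaw":-3},{"x":0,"y":0,"z":0,"yaw":-5},{"x":0,"y":0,"z":0,"yaw":-7},{"x":0,"y":0,"z":0,"yaw":-9},{"x":0,"y":0,"z":0,"yaw":-11},{"x":0,"y":0,"z":0,"yaw":-13},{"x":0,"y":0,"z":0,"yaw":-14},{"x":0,"y":0,"z":0,"yaw":-14}]'

```text
clock: 5.45
eef_pos: [0.5483, -0.2231, 0.1805]
tool_rot: [0.987, 0.162, 0.0, -0.0]
ft_force: [-0.4, -0.9, 4.7]
grip_width: 0.0131
grasp_force: 60.4
```

```bash
python3 o.py
```

```text
5.45 [ 548.296 -223.146  180.489] yaw 0.32487215800503877 F [-0.405 -0.88   4.67 ] T [ 0.076  0.017 -0.008] w 13.061027977994527 60.38096308708191 j6 2.4300798248597553
```

Emit:
move_arm --motion '[{"x":0,"y":0,"z":0,"yaw":-1},{"x":0,"y":0,"z":0,"yaw":-2},{"x":0,"y":0,"z":0,"yaw":-2}]'

```text
clock: 5.82
eef_pos: [0.5483, -0.2232, 0.1804]
tool_rot: [0.984, 0.179, 0.0, 0.0]
ft_force: [-0.8, -0.1, 4.6]
grip_width: 0.0129
grasp_force: 60.5
```

```bash
python3 o.py
```

```text
5.825 [ 548.259 -223.2    180.387] yaw 0.3597410304412694 F [-0.807 -0.065  4.643] T [ 0.066  0.002 -0.011] w 12.903187317516956 60.46297073364258 j6 2.3951819483263757
```

Emit:
move_arm --motion '[{"x":0,"y":0,"z":0,"yaw":-1},{"x":0,"y":0,"z":0,"yaw":-2},{"x":0,"y":0,"z":0,"yaw":-2}]'

```text
clock: 6.2
eef_pos: [0.5484, -0.2235, 0.1804]
tool_rot: [0.981, 0.196, 0.0, 0.0]
ft_force: [1.7, -1.7, 3.9]
grip_width: 0.0129
grasp_force: 60.4
```

```bash
python3 o.py
```

```text
6.2 [ 548.417 -223.518  180.412] yaw 0.3944084135216251 F [ 1.704 -1.652  3.855] T [-0.167 -0.186 -0.06 ] w 12.940440774216963 60.393224358558655 j6 2.360305547836927
```

Emit:
move_arm --motion '[{"x":0,"y":0,"z":0,"yaw":-0.5},{"x":0,"y":0,"z":0,"yaw":-1},{"x":0,"y":0,"z":0,"yaw":-1}]'

```text
clock: 6.58
eef_pos: [0.5485, -0.2236, 0.1804]
tool_rot: [0.979, 0.204, 0.0, 0.0]
ft_force: [1.1, -2.3, 4.0]
grip_width: 0.0129
grasp_force: 60.4
```

```bash
python3 o.py
```

```text
6.575 [ 548.512 -223.594  180.422] yaw 0.4117005143941259 F [ 1.125 -2.281  4.021] T [-0.457 -0.49  -0.086] w 12.906253132120149 60.35540163516998 j6 2.3430194355233374
```

Emit:
move_arm --motion '[{"x":0,"y":0,"z":0,"yaw":-0.5},{"x":0,"y":0,"z":0,"yaw":-1},{"x":0,"y":0,"z":0,"yaw":-1}]'

```text
clock: 6.95
eef_pos: [0.5486, -0.2237, 0.1805]
tool_rot: [0.977, 0.213, 0.0, 0.001]
ft_force: [3.4, -3.7, 3.0]
grip_width: 0.0128
grasp_force: 60.3
```

```bash
python3 o.py
```

```text
6.95 [ 548.599 -223.717  180.495] yaw 0.42902408609996556 F [ 3.358 -3.681  2.994] T [-0.796 -0.74  -0.216] w 12.783849795320524 60.3278785943985 j6 2.3255967232771133
```

Emit:
move_arm --motion '[{"x":0,"y":0,"z":0,"yaw":1},{"x":0,"y":0,"z":0.1,"yaw":1},{"x":0,"y":0,"z":0.2,"yaw":1},{"x":0,"y":0,"z":0.3,"yaw":1},{"x":0,"y":0,"z":0.35,"yaw":1},{"x":0,"y":0,"z":0.35,"yaw":1}]'

```text
clock: 7.7
eef_pos: [0.5485, -0.2236, 0.1776]
tool_rot: [0.979, 0.204, 0.0, 0.001]
ft_force: [1.7, -3.7, 6.0]
grip_width: 0.0126
grasp_force: 60.7
```

```bash
python3 o.py
```

```text
7.7 [ 548.47  -223.613  177.623] yaw 0.41163101623451664 F [ 1.683 -3.68   6.006] T [-0.797 -0.534  0.027] w 12.589967477850042 60.73029041290283 j6 2.343081175867
```

Emit:
move_arm --motion '[{"x":0,"y":0,"z":0.1,"yaw":0},{"x":0,"y":0,"z":0.2,"yaw":0},{"x":0,"y":0,"z":0.2,"yaw":0}]'

```text
clock: 8.07
eef_pos: [0.5485, -0.2236, 0.1757]
tool_rot: [0.979, 0.204, 0.001, 0.001]
ft_force: [2.1, -3.4, 6.9]
grip_width: 0.0129
grasp_force: 60.8
```

```bash
python3 o.py
```

```text
8.075 [ 548.488 -223.584  175.721] yaw 0.41173774078391806 F [ 2.097 -3.428  6.869] T [-0.797 -0.466 -0.087] w 12.940596168673668 60.835018157958984 j6 2.3429951799546243
```

Emit:
move_arm --motion '[{"x":0,"y":0,"z":0.1,"yaw":0},{"x":0,"y":0,"z":0.2,"yaw":0},{"x":0,"y":0,"z":0.22,"yaw":0}]'

```text
clock: 8.45
eef_pos: [0.5485, -0.2236, 0.1738]
tool_rot: [0.979, 0.204, 0.001, 0.001]
ft_force: [1.5, -3.1, 8.7]
grip_width: 0.0125
grasp_force: 61.0
```

```bash
python3 o.py
```

```text
8.45 [ 548.543 -223.6    173.842] yaw 0.41174621388094623 F [ 1.537 -3.135  8.725] T [-0.744 -0.336  0.038] w 12.463634303311908 60.979995131492615 j6 2.343002173257038
```

Emit:
move_arm --motion '[{"x":0,"y":0,"z":0.02,"yaw":-1},{"x":0,"y":0,"z":0.02,"yaw":-2},{"x":0,"y":0,"z":0.02,"yaw":-3},{"x":0,"y":0,"z":0.02,"yaw":-3}]'

```text
clock: 8.95
eef_pos: [0.5483, -0.2232, 0.1736]
tool_rot: [0.973, 0.23, 0.001, 0.0]
ft_force: [0.5, -1.7, 8.1]
grip_width: 0.0123
grasp_force: 61.1
```

```bash
python3 o.py
```

```text
8.95 [ 548.322 -223.154  173.601] yaw 0.464419836481815 F [ 0.53  -1.683  8.065] T [-0.51  -0.317 -0.014] w 12.315809717884989 61.06229066848755 j6 2.290567291950434
```

Emit:
move_arm --motion '[{"x":0,"y":0,"z":0,"yaw":-2},{"x":0,"y":0,"z":0,"yaw":-5},{"x":0,"y":0,"z":0,"yaw":-8},{"x":0,"y":0,"z":0,"yaw":-11},{"x":0,"y":0,"z":0,"yaw":-14},{"x":0,"y":0,"z":0,"yaw":-17},{"x":0,"y":0,"z":0,"yaw":-20},{"x":0,"y":0,"z":0,"yaw":-23},{"x":0,"y":0,"z":0,"yaw":-26},{"x":0,"y":0,"z":0,"yaw":-29},{"x":0,"y":0,"z":0,"yaw":-32},{"x":0,"y":0,"z":0,"yaw":-35},{"x":0,"y":0,"z":0,"yaw":-38},{"x":0,"y":0,"z":0,"yaw":-40},{"x":0,"y":0,"z":0,"yaw":-40}]'

```text
clock: 10.82
eef_pos: [0.5473, -0.2224, 0.1732]
tool_rot: [0.836, 0.549, -0.0, -0.001]
ft_force: [-0.9, 0.4, 9.6]
grip_width: 0.0126
grasp_force: 61.1
```

```bash
python3 o.py
```

```text
10.825 [ 547.311 -222.427  173.169] yaw 1.1629137339848294 F [-0.88   0.43   9.642] T [-0.156  0.106 -0.007] w 12.63354862309691 61.07158899307251 j6 1.592277965405125
```

Emit:
move_arm --motion '[{"x":0,"y":0,"z":0,"yaw":-2},{"x":0,"y":0,"z":0,"yaw":-4},{"x":0,"y":0,"z":0,"yaw":-6},{"x":0,"y":0,"z":0,"yaw":-8},{"x":0,"y":0,"z":0,"yaw":-10},{"x":0,"y":0,"z":0,"yaw":-12},{"x":0,"y":0,"z":0,"yaw":-13},{"x":0,"y":0,"z":0,"yaw":-13}]'

```text
clock: 11.82
eef_pos: [0.5473, -0.2224, 0.1731]
tool_rot: [0.768, 0.64, -0.0, -0.001]
ft_force: [-0.9, -0.9, 8.9]
grip_width: 0.0129
grasp_force: 61.1
```

```bash
python3 o.py
```

```text
11.825 [ 547.263 -222.432  173.144] yaw 1.3895905896918022 F [-0.932 -0.889  8.903] T [-0.241  0.166  0.005] w 12.884844869431506 61.0595440864563 j6 1.365581368378111
```

Emit:
move_arm --motion '[{"x":0,"y":0,"z":0,"yaw":-1},{"x":0,"y":0,"z":0,"yaw":-2},{"x":0,"y":0,"z":0,"yaw":-2}]'

```text
clock: 12.2
eef_pos: [0.5478, -0.2224, 0.1732]
tool_rot: [0.757, 0.653, 0.0, -0.001]
ft_force: [1.2, -0.0, 8.2]
grip_width: 0.0132
grasp_force: 60.9
```

```bash
python3 o.py
```

```text
12.2 [ 547.848 -222.401  173.182] yaw 1.4243953340646622 F [ 1.211 -0.018  8.204] T [-0.212 -0.164 -0.085] w 13.179222810569582 60.94532489776611 j6 1.3309184068589066
```

Emit:
move_arm --motion '[{"x":0,"y":0,"z":0,"yaw":1.5},{"x":0,"y":0,"z":0,"yaw":2.5},{"x":0,"y":0,"z":-0.15,"yaw":2.5},{"x":0,"y":0,"z":-0.3,"yaw":2.5},{"x":0,"y":0,"z":-0.45,"yaw":2.5},{"x":0,"y":0,"z":-0.6,"yaw":2.5},{"x":0,"y":0,"z":-0.75,"yaw":2.5},{"x":0,"y":0,"z":-0.8,"yaw":2.5},{"x":0,"y":0,"z":-0.8,"yaw":2.5}]'

```text
clock: 13.32
eef_pos: [0.5478, -0.2224, 0.1801]
tool_rot: [0.771, 0.637, 0.0, -0.001]
ft_force: [0.8, 1.1, 5.5]
grip_width: 0.0129
grasp_force: 60.4
```

```bash
python3 o.py
```

```text
13.325 [ 547.801 -222.396  180.144] yaw 1.3809602093689164 F [0.783 1.052 5.451] T [ 0.165 -0.342 -0.023] w 12.860451754286613 60.43587863445282 j6 1.3743547132745226
```

Emit:
move_arm --motion '[{"x":0,"y":0,"z":-0.1,"yaw":0},{"x":0,"y":0,"z":-0.2,"yaw":0},{"x":0,"y":0,"z":-0.3,"yaw":0},{"x":0,"y":0,"z":-0.4,"yaw":0},{"x":0,"y":0,"z":-0.4,"yaw":0}]'

```text
clock: 13.95
eef_pos: [0.5477, -0.2231, 0.184]
tool_rot: [0.771, 0.637, -0.0, -0.001]
ft_force: [0.5, 2.0, 2.3]
grip_width: 0.0133
grasp_force: 60.1
```

```bash
python3 o.py
```

```text
13.95 [ 547.685 -223.077  184.027] yaw 1.3804209879239813 F [0.549 2.018 2.323] T [ 0.533 -0.039 -0.017] w 13.297832262907024 60.14494299888611 j6 1.3744182128899816
```

Emit:
move_arm --motion '[{"x":0,"y":0,"z":-0.15,"yaw":0},{"x":0,"y":0,"z":-0.3,"yaw":0},{"x":0,"y":0,"z":-0.45,"yaw":0},{"x":0,"y":0,"z":-0.6,"yaw":0},{"x":0,"y":0,"z":-0.6,"yaw":0}]'

```text
clock: 14.58
eef_pos: [0.5481, -0.2234, 0.1903]
tool_rot: [0.771, 0.637, -0.0, -0.0]
ft_force: [0.6, 0.4, -1.8]
grip_width: 0.013
grasp_force: 59.7
```

```bash
python3 o.py
```

```text
14.575 [ 548.103 -223.412  190.337] yaw 1.380279491417644 F [ 0.565  0.428 -1.801] T [ 0.037 -0.003 -0.044] w 13.006809678516968 59.70943629741669 j6 1.3743935651423973
```

Emit:
move_arm --motion '[{"x":0,"y":0,"z":-0.8,"yaw":0},{"x":0,"y":0,"z":-2.0,"yaw":0},{"x":0,"y":0,"z":-3.2,"yaw":0},{"x":0,"y":0,"z":-4.4,"yaw":0},{"x":1.5,"y":-0.3,"z":-5,"yaw":0},{"x":4,"y":-0.7,"z":-5,"yaw":0},{"x":7.5,"y":-1.3,"z":-5,"yaw":0},{"x":11,"y":-1.9,"z":-5,"yaw":0},{"x":15,"y":-2.6,"z":-5,"yaw":0},{"x":19,"y":-3.3,"z":-5,"yaw":0},{"x":23,"y":-4.0,"z":-5,"yaw":0},{"x":27,"y":-4.7,"z":-5,"yaw":0},{"x":31,"y":-5.4,"z":-5,"yaw":0},{"x":35,"y":-6.1,"z":-5,"yaw":0},{"x":38,"y":-6.7,"z":-5,"yaw":0},{"x":40.5,"y":-7.1,"z":-5,"yaw":0},{"x":42,"y":-7.4,"z":-5,"yaw":0},{"x":42.8,"y":-7.5,"z":-5,"yaw":0},{"x":42.8,"y":-7.5,"z":-5,"yaw":0}]'

```text
clock: 16.95
eef_pos: [0.5554, 0.2113, 0.2404]
tool_rot: [0.771, 0.637, -0.0, 0.0]
ft_force: [-0.3, 0.5, -1.0]
grip_width: 0.0126
grasp_force: 59.7
```

```bash
python3 o.py; python3 - <<'E'
from h import *
p=bot.get_obs()["eef_pos"];print(proj("scene",p),proj("scene",p-[0,0,.038]))
c=proj("scene",p-[0,0,.05]).astype(int);x,y=c
im=bot.camera("scene");cv2.imwrite("pics/hand.png",cv2.resize(im[max(0,y-90):y+150,max(0,x-120):x+120],(600,600)))
E
```

```text
16.95 [555.383 211.283 240.363] yaw 1.3807832263359847 F [-0.347  0.46  -0.993] T [ 0.002 -0.02  -0.016] w 12.607845644686991 59.659064412117004 j6 2.124437790216331
[406.93195668 258.20696547] [404.74806741 273.51751112]
```

View pics/hand.png

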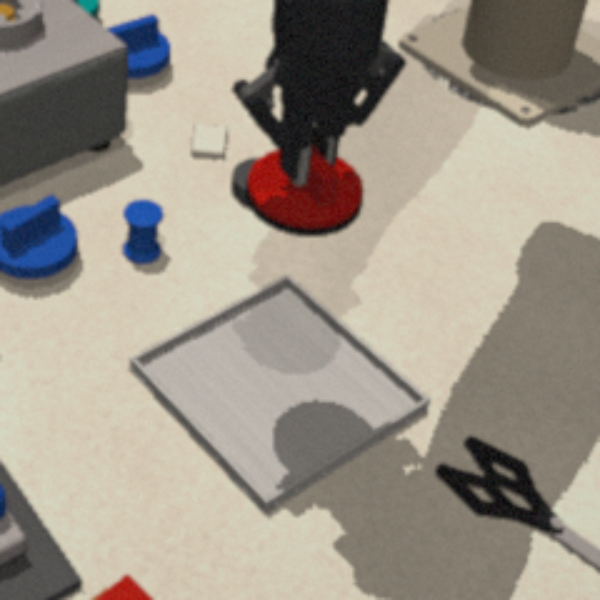

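The picture shows the cap level in the fingers, above the empty tray (crop centre about (280,400)). Next I lower it.

Emit:
move_arm --motion '[{"x":0,"y":0,"z":1,"yaw":0},{"x":0,"y":0,"z":3,"yaw":0},{"x":0,"y":0,"z":5.5,"yaw":0},{"x":0,"y":0,"z":8,"yaw":0},{"x":0,"y":0,"z":10.5,"yaw":0},{"x":0,"y":0,"z":13,"yaw":0},{"x":0,"y":0,"z":15,"yaw":0},{"x":0,"y":0,"z":16.8,"yaw":0},{"x":0,"y":0,"z":18,"yaw":0},{"x":0,"y":0,"z":18.8,"yaw":0},{"x":0,"y":0,"z":18.8,"yaw":0},{"x":0,"y":0,"z":18.8,"yaw":0}]'

```text
clock: 18.5
eef_pos: [0.5561, 0.2114, 0.0531]
tool_rot: [0.771, 0.637, 0.001, 0.0]
ft_force: [-0.8, 0.3, -2.3]
grip_width: 0.0129
grasp_force: 59.7
```

Emit:
move_arm --motion '[{"x":0,"y":0,"z":0.15,"yaw":0},{"x":0,"y":0,"z":0.3,"yaw":0},{"x":0,"y":0,"z":0.45,"yaw":0},{"x":0,"y":0,"z":0.6,"yaw":0},{"x":0,"y":0,"z":0.6,"yaw":0}]'

```text
clock: 19.12
eef_pos: [0.5554, 0.2112, 0.0462]
tool_rot: [0.771, 0.637, -0.0, -0.0]
ft_force: [-0.7, -1.0, -1.2]
grip_width: 0.013
grasp_force: 59.7
```

Emit:
move_arm --motion '[{"x":0,"y":0,"z":0.1,"yaw":0},{"x":0,"y":0,"z":0.2,"yaw":0},{"x":0,"y":0,"z":0.2,"yaw":0}]'

```text
clock: 19.5
eef_pos: [0.5554, 0.2112, 0.0443]
tool_rot: [0.771, 0.637, -0.0, -0.0]
ft_force: [0.7, -0.4, -1.5]
grip_width: 0.0126
grasp_force: 59.7
```

Emit:
move_arm --motion '[{"x":0,"y":0,"z":0.05,"yaw":0},{"x":0,"y":0,"z":0.1,"yaw":0},{"x":0,"y":0,"z":0.1,"yaw":0}]'

```text
clock: 19.88
eef_pos: [0.5555, 0.2112, 0.0434]
tool_rot: [0.771, 0.637, -0.0, -0.0]
ft_force: [-0.1, 0.8, -1.2]
grip_width: 0.0129
grasp_force: 59.7
```

Emit:
move_arm --motion '[{"x":0,"y":0,"z":0.05,"yaw":0},{"x":0,"y":0,"z":0.1,"yaw":0},{"x":0,"y":0,"z":0.1,"yaw":0}]'

```text
clock: 20.25
eef_pos: [0.5555, 0.2112, 0.0423]
tool_rot: [0.771, 0.637, -0.0, -0.0]
ft_force: [-0.4, -1.1, -1.8]
grip_width: 0.0128
grasp_force: 59.7
```

Emit:
move_arm --motion '[{"x":0,"y":0,"z":0.05,"yaw":0},{"x":0,"y":0,"z":0.1,"yaw":0},{"x":0,"y":0,"z":0.1,"yaw":0}]'

```text
clock: 20.62
eef_pos: [0.5556, 0.2112, 0.0415]
tool_rot: [0.771, 0.637, 0.0, 0.0]
ft_force: [-0.2, 0.9, -0.1]
grip_width: 0.0128
grasp_force: 59.7
```

```bash
python3 o.py
```

```text
20.625 [555.552 211.202  41.497] yaw 1.3804497102936875 F [-0.179  0.924 -0.138] T [-0.036  0.057 -0.013] w 12.805122366490803 59.699161648750305 j6 2.1244555232330145
```

Emit:
move_arm --motion '[{"x":0,"y":0,"z":0.05,"yaw":0},{"x":0,"y":0,"z":0.05,"yaw":0},{"x":0,"y":0,"z":0.05,"yaw":0}]'

```text
clock: 21.0
eef_pos: [0.5556, 0.2112, 0.0415]
tool_rot: [0.771, 0.637, 0.0, 0.0]
ft_force: [-2.0, -0.8, 5.8]
grip_width: 0.0128
grasp_force: 60.6
```

Emit:
move_arm --motion '[{"x":0,"y":0,"z":-0.03,"yaw":0},{"x":0,"y":0,"z":-0.03,"yaw":0},{"x":0,"y":0,"z":-0.03,"yaw":0},{"x":0,"y":0,"z":-0.03,"yaw":0},{"x":0,"y":0,"z":-0.03,"yaw":0},{"x":0,"y":0,"z":-0.03,"yaw":0}]' --gripper 0.2

```text
clock: 21.75
eef_pos: [0.5555, 0.2112, 0.0412]
tool_rot: [0.771, 0.637, -0.0, 0.0]
ft_force: [0.5, -0.5, -0.3]
grip_width: 0.0513
grasp_force: 0.0
```

Emit:
move_arm --motion '[{"x":0,"y":0,"z":-0.5,"yaw":0},{"x":0,"y":0,"z":-1.5,"yaw":0},{"x":0,"y":0,"z":-3,"yaw":0},{"x":0,"y":0,"z":-5,"yaw":0},{"x":0,"y":0,"z":-8,"yaw":0},{"x":0,"y":0,"z":-12,"yaw":0},{"x":-4,"y":0,"z":-16,"yaw":0},{"x":-8,"y":-3,"z":-20,"yaw":0},{"x":-8,"y":-8,"z":-22,"yaw":0},{"x":-8,"y":-13,"z":-22,"yaw":0},{"x":-8,"y":-15,"z":-22,"yaw":0},{"x":-8,"y":-15,"z":-22,"yaw":0}]'

```text
clock: 23.25
eef_pos: [0.3922, 0.1612, 0.2629]
tool_rot: [0.771, 0.637, 0.001, 0.0]
ft_force: [0.5, 0.4, 0.5]
grip_width: 0.0511
grasp_force: 0.0
```

```bash
python3 o.py; python3 - <<'E'
from h import *
a=bot.camera("scene");b=bot.camera("top")
cv2.imwrite("pics/end.png",np.hstack([cv2.resize(a,(400,300)),cv2.resize(b,(400,300))]))
c=bot.cut_out("top","cap")
for r in c: print(r["score"],r["centre"],at("top",r["centre"],.035))
E
```

```text
23.25 [392.19  161.248 262.949] yaw 1.3818981942750481 F [0.464 0.407 0.55 ] T [ 0.022 -0.008  0.037] w 51.08552167730917 0.0 j6 2.149783442371593
0.95 [316.3, 490.8] [ 0.3904884  -0.35358745  0.035     ]
0.91 [322.1, 435.1] [ 0.37923348 -0.22999188  0.035     ]
0.86 [211.4, 348.2] [ 0.63030767 -0.04107358  0.035     ]
0.57 [244.7, 234.9] [0.55856942 0.21629733 0.035     ]
```

View pics/end.png

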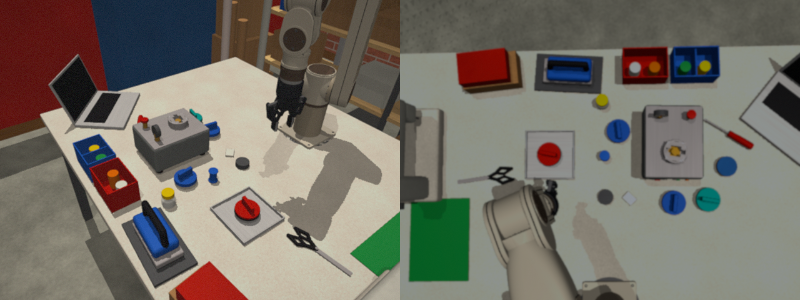

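The cap stands upright in the middle of the tray, at (549,153) in the right-hand view. The neck is open and nothing else has moved.

```bash
python3 -c "
from workcell import bot
print(bot.job_done())"
```

```text
the job is handed in; nothing more can be done
None
```

The cap came free after pressing and turning past the first stop, and now stands upright in the tray, released; in the last pictures the other things are where they were, and the job is handed in (clock about 23 s of the 72 s allowed).

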